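# Loosen the clamp knob of a thermal cycler and slide its heated cover open

### The arm

A 6-joint arm with a two-finger parallel gripper is mounted at the origin on the work surface. World frame = base frame: x ahead of the robot, y to its left, z up, the work surface at z = 0. Lengths are in m, angles in rad, forces in N, time in s.
With the tool pointing down it reaches from about 0.325 to 0.9 m from the base axis. Payload 6.1 kg.
Tool frame: the origin (TCP) lies on the centre line of the jaws, within the pads' length; the fingertips stand 22 mm ahead of it and the grasp point (between the pads) lies 3 mm ahead of it (ctrl.finger_overhang is the distance from the TCP to the fingertips, in m); z points along the fingers, y is the direction in which the jaws open and shut (so a half turn about z gives the same grasp; the last joint's range is limited). The gripper opens to 85 mm and grips with 20 to 120 N. Pads are 22 mm wide; open, the fingers measure 114 mm over their backs; the gripper's body (76 mm by 85 mm) begins 54 mm behind the grasp point. The pads swing forward as they close: fully open they stand 13 mm farther back than shut.
Start: joints at [1.071, 0.22, 1.526, -0, 1.395, -0.126], TCP at [0.228, 0.582, 0.253] pointing down, gripper open.
Joint ranges: [-2.98, 2.98], [-0.91, 2.08], [0.09, 2.57], [-1.24, 4.39], [0.2, 2.65], [-2.68, 2.68]. Speed limits (rad/s): [2.57, 2.57, 3.01, 3.14, 3.14, 3.14].

### API

Orientations are given as a 3x3 rotation matrix whose columns are the frame's x, y, z axes.
In Python, from plant import ctrl gives the robot as it stands.
- The arm moves only by the shell command python3 -m inch 'ROWS' [OPENING] [FORCE]. ROWS is JSON, a list of rows, each a list of 2 entries, a list of its own where there are three numbers: the shift along the tool's x, y, z in m, then the turn, a rotation vector about the tool's x, y, z in degrees. In form: [[[dx, dy, dz], [rx, ry, rz]], ...]. A call has 1 to 12 rows; each row is the pose to reach, as a shift and turn from the pose commanded when the call began, along the tool's axes at that moment; what a row does not reach only later rows make up. A row lasts 1/8 s, in which the tool goes at most 62.5 mm and 10.7 degrees, less where a joint would pass 70% of its speed; a pose out of reach is approached as far as the arm can. A call with a gripper value outside its range is refused whole. OPENING is the closure, from 0 (fully open) to 1 (shut), set as the call begins (- or left out, the last holds). The fingers move at their own pace and stop on an object; FORCE is the grip in N (left out, the last holds). Time passes only in rows, so rows that repeat a pose let the fingers close. It gives the time, the measured TCP pose, the force and the opening at its end, in the units of the state.
- ctrl.observe(): the state, without advancing time (a new reading comes with each control period).
- ctrl.camera(name): name is "scene" or "top" or "wrist"; returns the picture (400x640x3 uint8, red, green, blue); there is no depth.
- ctrl.camera_model(name): a dict with "K" (3x3 intrinsics, pixels), "rvec" (rotation vector, rad) and "tvec" (3), from world to camera coordinates, as OpenCV has them; the wrist camera has in their place "tool_from_camera" (4x4, takes a point from camera to tool coordinates, whose origin is the TCP and whose axes are the flange's). Camera axes: x right, y down, z forward; pixel columns grow to the right and rows downward; lengths in m; the calibration is good to about 2 mm. A picture is of the moment at which its call begins: read the wrist's pose just before it. camera_model takes no time and is no camera call.
- ctrl.sign_off(): hands the job in, once; it reports no verdict.
Trained networks look in the newest picture that a camera, given by its name, has taken for a name from the list of things; names that differ only in an ending like _2 or _b are one class to them, and where a whole thing is asked for, a point or a joint stands for the part that bears it (a point fixed in the world has none). Each returns a list of dicts, best first, with "conf" (0 to 1); they miss things now and then, are a little off and sometimes report something else, mostly with a low value. They report only what shows in the picture. A call takes as long as a camera call.
- ctrl.trace(camera, label): "pixels" (400x640 bool, what is visible of it) and "point" ([column, row] in pixels, amid what is visible of it).
The state is a dict: "time": time; "joint_pos": joint angles; "dq": joint speeds; "effort": joint torques, N m; "position": TCP position; "orientation": TCP orientation; "force": force on the tool from outside, world axes, zero at the start; "torque": the same for the moment, N m; "gripper_width": finger opening in m.
Only numpy, scipy, OpenCV 4.12 (cv2) and the standard library are available. Lean on these libraries where they do the work, as an engineer would, in place of code of your own. Each camera call takes 0.05 s, during which the arm holds its last target.

### The job

Open the thermal cycler: roll a fingertip along the knurled rim of the big knob on its sliding cover, counter-clockwise seen from above, until the white mark on the knob has come round to the index line on the cover for the second time, and stop there with mark and line lined up. Then push the cover straight back, away from its touch screen, all the way to its stop, and leave the knob at its mark. Do not grip the knob, and do not pick up or move any of the lab ware standing about.

Things in the scene. Friction and masses are not known exactly. Their poses are not given: they have to be found in the camera images.
- cycler: Bench-top thermal cycler, light grey, fixed, 440 mm deep (x), 280 mm wide (y). Origin: centre of its underside, on the bench; +x to its back, z up. Its front (-x) is a sloped touch-screen console; behind that, from x = -130 mm, a flat dark deck 150 mm above the bench. Guide rails at y = +-98 mm on the deck, 10 mm high, with end blocks 14 mm wide and 13 mm high.
- knob (a joint): Turn of the knob in rad, growing counter-clockwise seen from above (loosening). 0: screwed fully down, mark at the index line. It starts between 0.4 and 4.2, so the mark comes to the line first at 6.28, the second time at 12.57; it can go on to 18. Friction holds it where it is left (0.05 N m to turn). The knob rises 2.5 mm per turn.
- knob_top (a point): Centre of the knob's flat top, on its vertical axis; moves with the cover and rises with the knob; -x axis towards the mark. The knob is a dark disc 90 mm in diameter over its 30 upright knurl ribs (2 mm proud); its rim is 26 mm high, down from this level; under it a gap of 6 mm plus the rise to the cover's flat top, which is clear for 30 mm to front and rear of the rim, 45 mm to the sides.
- knob_mark (a point): The outer end of the white radial line on the knob's top, 38 mm from the axis (the line is 26 mm long, 6 mm wide); turns with the knob.
- cover_index (a point): The index line: a short dark arrow-headed line on the cover's top in front of the knob (towards the screen), 60 mm from the knob's axis; moves with the cover. Its z is the height of the cover's top, 45 mm above the deck.
- cover (a joint): How far the sliding cover has been pushed back along the cycler's +x, in m: 0 closed (as it starts), 0.13 at its rear stop. Friction holds it (about 7 N to move). Below about 11.6 rad of knob turn a pressing plate under the cover, which rises with the knob, still sits in the sample block's frame and blocks the cover.
- cover_front (a point): Centre of the cover's upright front face, the face to push, 30 mm above the deck. The cover is a light grey box 150 mm deep; this face is 180 mm wide and spans 14 to 45 mm above the deck. It looks to the cycler's -x; in front of it 25 mm of deck are free, then the console slopes down. Moves with the cover.
- vial_a: Loose screw-cap vial, 18 mm in diameter, 45 mm tall, upright on the deck to one side of the cover; origin under its centre. Leave alone.
- vial_b: A second such vial on the deck, on the cover's other side. Leave alone.
- tip_box: Loose pipette tip box 85 x 120 x 60 mm on the bench beside the cycler; origin under its centre. Leave alone.
- tube_rack: Loose red tube rack 85 x 126 x 26 mm on the bench on the cycler's other side; origin under its centre. Leave alone.
- pipette: Loose pipette 260 mm long, 24 mm high, lying on the bench. Leave alone.
- reagent: Loose reagent bottle 52 mm in diameter, 105 mm tall, upright on the bench. Leave alone.
- marker: Loose marker pen 125 x 13 x 13 mm lying on the bench. Leave alone.

How it is judged:
On the way, in this order (a step that is already met when the one before it is completed fails the run):
1. the knob is loosened until its mark has come to the index line for the second time, the cover not yet pushed back (value of joint knob between 12.216 and 12.916 rad and value of joint cover below 0.04 m), for 0.2 s.
2. the cover is pushed back to its stop (value of joint cover above 0.12 m), for 0.2 s.
At the end, for the whole second after the job is handed in: The knob's mark is at the index line for the second time (joint 12.57, within 0.35 rad or 20 degrees), the cover is back within 10 mm of its stop (joint above 0.12 m), both at rest, and every loose piece of lab ware is within 20 mm of where it stood (value of joint knob between 12.216 and 12.916 rad and value of joint cover above 0.12 m and velocity of joint cover below 0.01 m/s and velocity of joint knob between -0.05 and 0.05 rad/s and distance of each of vial_a, vial_b, tip_box, tube_rack, pipette, reagent, marker from where it was at the start of the episode below 0.02 m); the robot touches nothing.
It fails at once if the knob is gripped between the fingers (horizontal distance between the grasp point and knob_top below 0.03 m and z of the grasp point in the frame of knob_top below 0.008 m).
It fails at once if a loose piece of lab ware is moved, lifted or knocked over (distance of any of vial_a, vial_b, tip_box, tube_rack, pipette, reagent, marker from where it was at the start of the episode above 0.02 m or angle between any of vial_a, vial_b, tip_box, tube_rack, pipette, reagent, marker's own z axis and vertical above 0.4 rad).
It also fails if it takes over 72 s, if anything falls off the work surface, if the arm or the gripper's body presses on something with over 40 N, if the wrist force passes 120 N, or if a joint passes its speed limit or range.

## Working session

There is one attempt and no reset: what is moved stays moved. The work goes in short steps, Python scripts to look and compute and a shell command to move; the robot and the scene stay as the last step left them, time stands still between calls to the robot, and variables do not carry over. Pictures are saved under pics/ and viewed, and the job is handed in when it is done.

```bash
ls; mkdir -p pics
python3 - <<'E'
from plant import ctrl
import cv2
o=ctrl.observe(); print({k:(v if not hasattr(v,'tolist') else v.tolist()) for k,v in o.items()}, ctrl.finger_overhang)
for n in ("scene","top"):
    cv2.imwrite(f"pics/{n}0.png",ctrl.camera(n)[:,:,::-1]); print(n,ctrl.camera_model(n))
print(ctrl.camera_model("wrist"))
E
```

```text
pics
{'time': 0.0, 'joint_pos': [1.0709076639083754, 0.22125090911042233, 1.5276173399338944, 4.726635917014113e-06, 1.3947170418198558, -0.12606351965266963], 'dq': [0.0007670965283930228, 0.0007476733981456108, 0.00018094272589309467, 0.0010284718278779973, -0.0009606281234401724, 0.0003795861422755928], 'effort': [0.0004428186184668448, -49.690128564834595, -38.939255475997925, -0.0002929058791778516, 0.010929762502200902, 3.916193236364052e-05], 'position': [0.22794178063670978, 0.5813377248522378, 0.2521805643114574], 'orientation': [[-0.9309368709668984, 0.36517889066943177, -0.0009592099892294148], [0.36518006130320935, 0.9309352675082665, -0.0017465783396033627], [0.0002551488673962794, -0.0019762385370383317, -0.9999980146881794]], 'force': [0.650330420308028, 0.5022469030095849, 0.6515501289580655], 'torque': [0.0021291719599071763, 0.05907788038439435, -0.06504871054380422], 'gripper_width': 0.08508333794142726} 0.022
scene {'K': array([[434.2856192 ,   0.        , 312.39774573],
       [  0.        , 434.2856192 , 198.36715663],
       [  0.        ,   0.        ,   1.   
[... 218 characters left out ...]
 206.57708167],
       [  0.        ,   0.        ,   1.        ]]), 'rvec': array([ 2.1173895 , -2.14585656,  0.23765136]), 'tvec': array([0.06817772, 0.64361631, 1.15624609])}
{'K': array([[316.52762264,   0.        , 319.54348855],
       [  0.        , 316.52762264, 199.91426932],
       [  0.        ,   0.        ,   1.        ]]), 'tool_from_camera': array([[ 5.84207146e-04, -9.63762865e-01, -2.66759814e-01,
         6.82079882e-02],
       [ 9.99999813e-01,  5.15053849e-04,  3.29199746e-04,
         4.72904294e-04],
       [-1.79874821e-04, -2.66759957e-01,  9.63762986e-01,
        -1.20091483e-01],
       [ 0.00000000e+00,  0.00000000e+00,  0.00000000e+00,
         1.00000000e+00]])}
```

View pics/scene0.png

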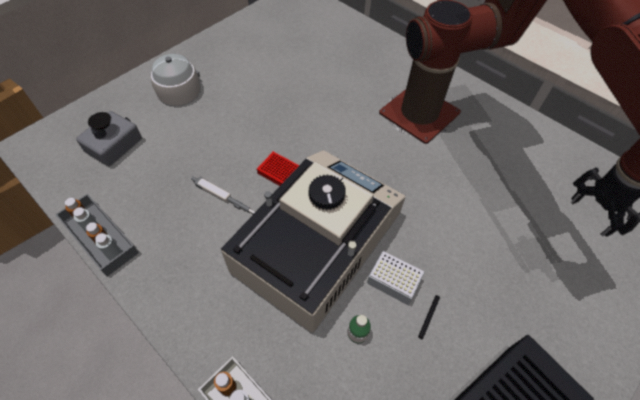

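View pics/top0.png

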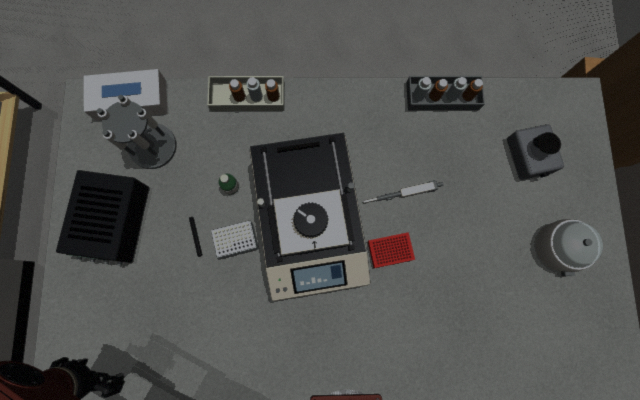

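```bash
cat > h.py <<'E'
import numpy as np, cv2
from plant import ctrl
def P(n):
    m=ctrl.camera_model(n); R=cv2.Rodrigues(np.array(m['rvec']))[0]; return m['K'],R,np.array(m['tvec']).ravel()
def onz(n,px,z):
    K,R,t=P(n); d=R.T@np.linalg.inv(K)@np.array([px[0],px[1],1]); c=-R.T@t
    return c+d*(z-c[2])/d[2]
def proj(n,X):
    K,R,t=P(n); p=K@(R@np.array(X)+t); return p[:2]/p[2]
def tri(a,b):
    A=[]
    for n,px in (('scene',a),('top',b)):
        K,R,t=P(n); M=K@np.c_[R,t]; A+= [px[0]*M[2]-M[0],px[1]*M[2]-M[1]]
    v=np.linalg.svd(np.array(A))[2][-1]; return v[:3]/v[3]
E
python3 - <<'E'
from h import *
lab=["knob","knob_top","knob_mark","cover_index","cover_front","cover","cycler","vial_a","tip_box","tube_rack","reagent","pipette"]
ctrl.camera("scene");ctrl.camera("top")
np.set_printoptions(precision=4,suppress=True)
for l in lab:
    q={}
    for n in("scene","top"):
        r=ctrl.trace(n,l)[:3]
        q[n]=[np.array(x['point']) for x in r]
        print(l,n,[(x['point'],round(x['conf'],2),int(x['pixels'].sum())) for x in r])
    if q['scene'] and q['top']: print('   ',tri(q['scene'][0],q['top'][0]))
print(ctrl.observe()['time'])
T=ctrl.camera("top");cv2.imwrite("pics/topz.png",cv2.resize(T[120:310,200:420,::-1],None,fx=3.6,fy=3.1,interpolation=2)[:589])
E
```

```text
knob scene [([325.2, 192.6], 0.55, 1101)]
knob top [([313.7, 219.3], 0.98, 937), ([227.0, 181.8], 0.27, 317)]
    [0.5801 0.0902 0.208 ]
knob_top scene [([324.6, 193.2], 0.89, 1022), ([267.7, 199.9], 0.26, 85)]
knob_top top [([309.8, 221.2], 0.93, 931)]
    [0.579  0.0949 0.2069]
knob_mark scene [([326.4, 192.7], 0.87, 1091)]
knob_mark top [([309.2, 219.7], 0.75, 952)]
    [0.5802 0.0986 0.2149]
cover_index scene [([331.3, 200.4], 0.93, 4791)]
cover_index top [([192.5, 234.8], 0.43, 196)]
    [0.613  0.2714 0.4281]
cover_front scene [([311.7, 236.8], 0.7, 17966), ([331.7, 203.3], 0.59, 4700)]
cover_front top [([309.0, 222.0], 0.58, 4400), ([350.3, 187.7], 0.49, 57)]
    [0.6108 0.0921 0.0196]
cover scene [([328.1, 203.6], 0.71, 4861)]
cover top [([309.0, 223.8], 0.86, 4359), ([412.6, 191.3], 0.26, 555)]
    [0.5762 0.101  0.1649]
cycler scene [([309.5, 234.4], 0.88, 18384)]
cycler top [([311.2, 221.3], 0.95, 15484)]
    [0.6121 0.085  0.026 ]
vial_a scene [([353.3, 245.3], 0.5, 105), ([328.4, 203.6], 0.39, 4859)]
vial_a top [([262.8, 205.4], 0.62, 63), ([354.2, 187.0], 0.56, 45), ([411.5, 188.3], 0.3, 545)]
    [0.6256 0.2264 0.1751]
tip_box scene [([394.5, 274.3], 0.72, 1741), ([325.5, 188.7], 0.29, 1049)]
tip_box top [([236.0, 243.1], 0.66, 1187)]
    [0.543  0.3206 0.0224]
tube_rack scene [([276.4, 171.2], 0.73, 766)]
tube_rack top [([389.8, 250.7], 0.77, 1218)]
    [ 0.5191 -0.1538  0.0077]
reagent scene [([359.5, 329.6], 0.96, 474), ([218.6, 192.4], 0.65, 478), ([395.4, 274.1], 0.57, 1788)]
reagent top [([227.8, 184.0], 0.88, 311)]
    [0.7231 0.35   0.0344]
pipette scene [([217.3, 192.0], 0.73, 536)]
pipette top [([413.0, 187.8], 0.78, 497), ([311.5, 219.6], 0.3, 917)]
    [ 0.7066 -0.2237  0.0215]
1.4
```

View pics/topz.png

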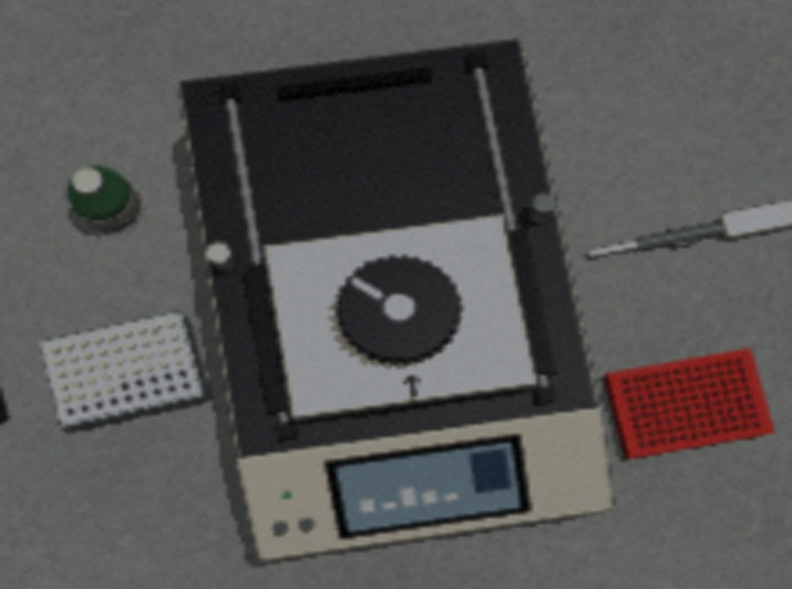

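```bash
cat >> h.py <<'E'
def z2p(u,v): return (200+u/3.6,120+v/3.1)
E
python3 - <<'E'
from h import *
np.set_printoptions(precision=4,suppress=True)
c=onz('top',z2p(399,306),.2286); m=onz('top',z2p(352,281),.2286); i=onz('top',z2p(412,385),.195)
fl=onz('top',z2p(291,417),.195); fr=onz('top',z2p(536,385),.195);bl=onz('top',z2p(267,246),.195);br=onz('top',z2p(504,215),.195)
print(c,m,i,fl,fr,bl,br)
print((fl+fr+bl+br)/4, np.linalg.norm(fl-fr),np.linalg.norm(fl-bl))
d=fr-fl; print('yaw',np.arctan2(d[0],-d[1]), [np.arctan2(*(q)[[1,0]]) for q in (bl-fl,br-fr,c-i)])
a=lambda v:np.arctan2(v[1],v[0])
print('mark',(a(m-c)-a(i-c))%6.2832, np.linalg.norm(m-c),np.linalg.norm(i-c))
print('scene proj', proj('scene',c),proj('scene',m))
for px,n in (((262.8,205.4),'top'),((354.2,187),'top')): print(onz(n,px,.19))
E
```

```text
[0.5803 0.0946 0.2286] [0.6017 0.1279 0.2286] [0.5184 0.0859 0.195 ] [0.4927 0.1734 0.195 ] [ 0.5172 -0.0043  0.195 ] [0.6393 0.1916 0.195 ] [0.6649 0.0154 0.195 ]
[0.5785 0.094  0.195 ] 0.17931715230471457 0.1476688693890355
yaw 0.13680711345862337 [np.float64(0.12394624045610546), np.float64(0.13266704806397345), np.float64(0.1400092631050493)]
mark 4.001717885894179 0.03955664723208812 0.0710344531239815
scene proj [325.4443 188.5791] [329.4893 201.9943]
[0.6242 0.2222 0.19  ]
[ 0.6723 -0.0236  0.19  ]
```

```bash
cat >> h.py <<'E'
YAW=0.134; C=np.array([.5803,.0946])
ex=np.array([np.cos(YAW),np.sin(YAW)]); ey=np.array([-ex[1],ex[0]])
def st():
    o=ctrl.observe(); p=np.array(o['position']); R=np.array(o['orientation'])
    d=p[:2]-C; u=np.array([d@ex,d@ey,p[2]])
    f=np.array(o['force']); fu=np.array([f[:2]@ex,f[:2]@ey,f[2]])
    Rd=np.c_[np.r_[-ex,0],np.r_[ey,0],[0,0,-1]]
    print('t %.2f u(mm) %s F(cyc) %s w %.4f'%(o['time'],np.round(u*1e3,1),np.round(fu,1),o['gripper_width']))
    print('rot err in tool deg',np.round(np.degrees(cv2.Rodrigues(R.T@Rd)[0].ravel()),2),'q',np.round(o['joint_pos'],2))
    return u,R,p
def delta(ux,uy,z):
    u,R,p=st(); w=np.r_[C+ux*ex+uy*ey,z]
    print('tool delta mm',np.round(R.T@(w-p)*1e3,1))
E
python3 -c "
from h import *
delta(.085,0,.30)"
```

```text
t 1.45 u(mm) [-283.8  529.9  253.3] F(cyc) [0.6 0.  0.4] w 0.0851
rot err in tool deg [ -0.   -0.  -29.1] q [ 1.07  0.22  1.53 -0.    1.39 -0.13]
tool delta mm [-580.  -283.7  -46.7]
```

```bash
python3 -m inch '[[[-20,-10,-45],[0,0,0]]]' 1 20 2>&1 | tail -3; python3 -m inch '[[[-0.05,-0.025,-0.045],[0,0,-3]],[[-0.1,-0.05,-0.045],[0,0,-6]],[[-0.15,-0.074,-0.045],[0,0,-9]],[[-0.2,-0.1,-0.045],[0,0,-12]],[[-0.25,-0.124,-0.045],[0,0,-15]],[[-0.3,-0.148,-0.045],[0,0,-18]],[[-0.35,-0.172,-0.045],[0,0,-21]],[[-0.4,-0.196,-0.045],[0,0,-24]],[[-0.45,-0.22,-0.045],[0,0,-26]],[[-0.5,-0.245,-0.045],[0,0,-28]],[[-0.54,-0.265,-0.045],[0,0,-29.1]],[[-0.58,-0.284,-0.045],[0,0,-29.1]]]' 1 20; python3 -c "
from h import *
delta(.085,0,.30)"
```

```text
orientation: [[-0.932, 0.363, -0.006], [0.363, 0.932, -0.009], [0.002, -0.011, -1.0]]
force: [1.4, 0.9, 0.0]
gripper_width: 0.0697
time: 3.08
position: [0.684, 0.0835, 0.3542]
orientation: [[-0.991, -0.133, -0.0], [-0.133, 0.991, 0.0], [0.0, 0.0, -1.0]]
force: [0.1, 0.6, 0.5]
gripper_width: -0.0003
t 3.08 u(mm) [101.3 -24.9 354.2] F(cyc) [0.2 0.6 0.5] w -0.0003
rot err in tool deg [ 0.01 -0.   -0.01] q [ 0.01  0.34  1.2   0.    1.6  -1.7 ]
tool delta mm [16.3 24.8 54.2]
```

My first row there was in mm instead of m. The per-row limit capped it, so it only added a small lift. Checking the knob from the wrist.

```bash
cat >> h.py <<'E'
def wproj_onz(px,z,o):
    m=ctrl.camera_model('wrist'); T=np.array(m['tool_from_camera']); R=np.array(o['orientation']); p=np.array(o['position'])
    d=R@T[:3,:3]@np.linalg.inv(m['K'])@np.array([px[0],px[1],1]); c=R@T[:3,3]+p
    return c+d*(z-c[2])/d[2]
def snap(name,f):
    I=ctrl.camera(name)[:,:,::-1]; cv2.imwrite('pics/'+f,I); return I
E
python3 - <<'E'
from h import *
o=ctrl.observe(); snap('wrist','w1.png'); 
r=ctrl.trace('wrist','knob_top')[:2]
for x in r:
    ys,xs=np.nonzero(x['pixels']); print(x['conf'],x['point'],xs.min(),xs.max(),ys.min(),ys.max())
E
```

```text
0.78 [357.1, 62.3] 294 417 0 126
0.34 [347.8, 75.4] 223 476 0 161
```

View pics/w1.png

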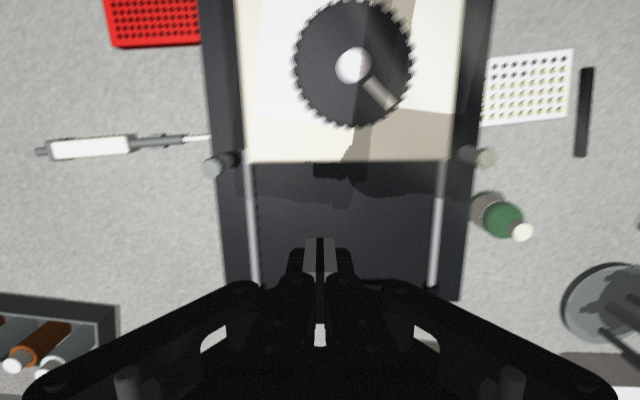

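Run:
```python
from h import *
np.set_printoptions(precision=4,suppress=True)
o=ctrl.observe()
c=wproj_onz((353,65),.2286,o); m=wproj_onz((392,106),.2286,o)
b=wproj_onz((355,127),.2286,o); l=wproj_onz((293,63),.2286,o); r=wproj_onz((413,63),.2286,o)
print(c,m,(l+r)/2,np.linalg.norm(l-r),np.linalg.norm(m-c))
d=(m-c); print('mark angle', (np.arctan2(d[1],d[0])-(YAW+np.pi))%(2*np.pi))
ll=wproj_onz((245,164),.195,o); rr=wproj_onz((448,162),.195,o); d=rr-ll; print('yaw',np.arctan2(-d[0],d[1]), (ll+rr)/2)
```

```text
[0.582  0.0922 0.2286] [0.6061 0.1252 0.2286] [0.5807 0.092  0.2286] 0.0858500232174702 0.040905031620411376
mark angle 3.9487606274643703
yaw 0.14015120821177451 [0.6572 0.1017 0.195 ]
```

```bash
sed -i 's/C=np.array(\[.5803,.0946\])/C=np.array([.581,.0932])/' h.py; python3 -c "
from h import *
delta(.075,-.005,.227)"
```

```text
t 3.17 u(mm) [101.4 -26.2 352.8] F(cyc) [-1.2  0.5 -0.8] w 0.0000
rot err in tool deg [-0.08 -0.05 -0.26] q [ 0.    0.34  1.2  -0.    1.6  -1.7 ]
tool delta mm [ 26.4  21.2 125.8]
```

```bash
python3 -m inch '[[[0.01,0.02,0.05],[0,0,0]],[[0.026,0.021,0.1],[0,0,0]],[[0.026,0.021,0.127],[0,0,0]],[[0.026,0.021,0.127],[0,0,0]]]' ; python3 -c "
from h import *
st()"
```

```text
time: 3.68
position: [0.6522, 0.103, 0.2242]
orientation: [[-0.991, -0.134, -0.006], [-0.134, 0.991, -0.0], [0.006, 0.001, -1.0]]
force: [-0.2, 0.7, -0.5]
gripper_width: -0.0003
t 3.67 u(mm) [7.190e+01 2.000e-01 2.242e+02] F(cyc) [-0.1  0.7 -0.5] w -0.0003
rot err in tool deg [ 0.05 -0.34  0.04] q [ 0.04  0.33  1.45  0.    1.37 -1.67]
```

```bash
python3 -m inch '[[[0.004,0,0],[0,0,0]],[[0.008,0,0],[0,0,0]],[[0.012,0,0],[0,0,0]],[[0.014,0,0],[0,0,0]],[[0.014,0,0],[0,0,0]]]' |tail -2; python3 -c "
from h import *
st()"; python3 -m inch '[[[0.001,0,0],[0,0,0]],[[0.002,0,0],[0,0,0]],[[0.002,0,0],[0,0,0]]]'|tail -2;  python3 -c "
from h import *
st()"
```

```text
force: [0.0, -0.9, -0.3]
gripper_width: 0.0004
t 4.30 u(mm) [ 60.   -0.8 227.6] F(cyc) [-0.1 -0.9 -0.3] w 0.0004
rot err in tool deg [ 0.    0.02 -0.  ] q [ 0.03  0.29  1.49  0.    1.36 -1.67]
force: [0.5, -0.2, -0.6]
gripper_width: -0.0001
t 4.67 u(mm) [ 58.   -0.8 227.2] F(cyc) [ 0.5 -0.3 -0.6] w -0.0001
rot err in tool deg [-0.   -0.01  0.01] q [ 0.03  0.29  1.49 -0.    1.36 -1.67]
```

```bash
for i in 1 2 3; do python3 -m inch '[[[0.001,0,0],[0,0,0]],[[0.001,0,0],[0,0,0]]]'|tail -2|head -1;  python3 -c "
from h import *
st()"|head -1; done
```

```text
force: [0.3, -0.7, -0.0]
t 4.92 u(mm) [ 57.   -0.8 227.2] F(cyc) [ 0.2 -0.7 -0. ] w 0.0002
force: [0.8, -0.2, -0.5]
t 5.17 u(mm) [ 56.   -0.8 227.2] F(cyc) [ 0.8 -0.3 -0.5] w 0.0004
force: [1.8, 0.4, -0.2]
t 5.42 u(mm) [ 55.3  -0.8 227.4] F(cyc) [ 1.8  0.1 -0.2] w -0.0001
```

```bash
for i in 1 2; do python3 -m inch '[[[0.001,0,0],[0,0,0]],[[0.001,0,0],[0,0,0]]]'|tail -2|head -1;  python3 -c "
from h import *
st()"|head -1; done
```

```text
force: [6.0, 0.3, -1.9]
t 5.67 u(mm) [ 55.1  -0.8 227.5] F(cyc) [ 6.  -0.5 -1.9] w 0.0001
force: [8.7, 1.0, -4.2]
t 5.92 u(mm) [ 55.   -0.8 227.7] F(cyc) [ 8.8 -0.1 -4.2] w -0.0000
```

```bash
python3 -m inch '[[[0,0.005,0],[0,0,0]],[[0,0.010,0],[0,0,0]]]' |tail -2|head -1;  python3 - <<'E'
from h import *
st(); snap('wrist','w2.png');snap('scene','s2.png');I=cv2.imread('pics/s2.png');cv2.imwrite('pics/s2z.png',cv2.resize(I[130:260,240:420],None,fx=4,fy=4,interpolation=2))
E
```

```text
force: [9.0, 0.2, -3.1]
t 6.17 u(mm) [ 54.9   8.8 227.8] F(cyc) [ 9.  -1.  -3.1] w 0.0003
rot err in tool deg [-0.04  0.28 -0.01] q [ 0.05  0.28  1.51 -0.    1.35 -1.66]
```

View pics/w2.png

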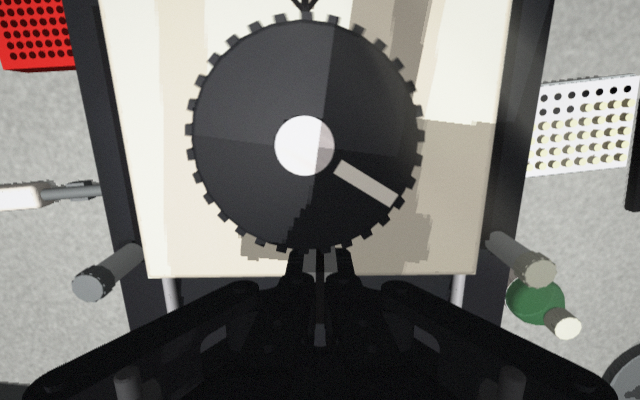

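View pics/s2z.png

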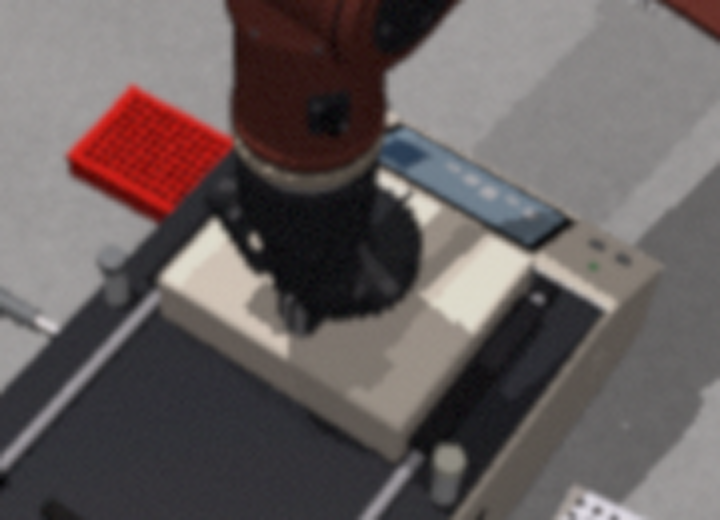

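```bash
cat >> h.py <<'E'
def mk(c,m,z):
    o=ctrl.observe(); a=wproj_onz(c,z,o); b=wproj_onz(m,z,o); d=b-a
    print('centre',np.round(a,4),'r',round(float(np.hypot(*d[:2])),4),'angle',(np.arctan2(d[1],d[0])-(YAW+np.pi))%(2*np.pi))
E
python3 -c "
from h import *
mk((304,145),(395,201),.2287)"
python3 -m inch '[[[0,0.004,0],[0,0,0]],[[0.0015,0.015,0],[0,0,0]],[[0.0055,0.025,0],[0,0,0]],[[0.0125,0.034,0],[0,0,0]]]' |tail -2|head -1;  python3 - <<'E'
from h import *
st(); snap('wrist','w3.png')
E
```

```text
centre [0.5792 0.0973 0.2287] r 0.0414 angle 4.162175383453116
force: [3.8, 2.8, 0.1]
t 6.78 u(mm) [ 40.8  44.1 227.6] F(cyc) [4.2 2.3 0.1] w -0.0001
rot err in tool deg [0.04 0.1  0.02] q [ 0.1   0.25  1.54  0.    1.35 -1.6 ]
```

View pics/w3.png

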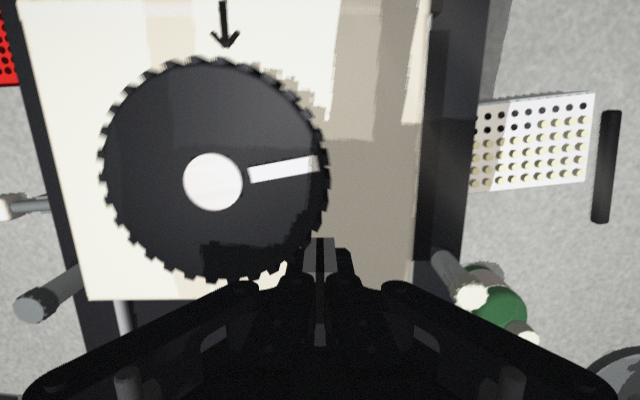

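```bash
python3 -c "
from h import *
mk((212,181),(318,163),.2289)
mk((212,181),(228,45),.195)"
python3 -m inch '[[[0.009,0.0065,0],[0,0,0]],[[0.0195,0.011,0],[0,0,0]],[[0.0305,0.012,0],[0,0,0]],[[0.0405,0.012,0],[0,0,0]]]' |tail -2|head -1;  python3 - <<'E'
from h import *
st(); snap('wrist','w4.png')
E
```

```text
centre [0.5778 0.0977 0.2289] r 0.0412 angle 4.88298986394625
centre [0.5865 0.0871 0.195 ] r 0.0624 angle 6.08186640836384
force: [-1.6, 19.2, 4.5]
t 7.33 u(mm) [-2.000e-01  6.060e+01  2.281e+02] F(cyc) [ 1.  19.3  4.5] w -0.0004
rot err in tool deg [0.52 0.1  0.13] q [ 0.12  0.16  1.64  0.01  1.34 -1.59]
```

View pics/w4.png

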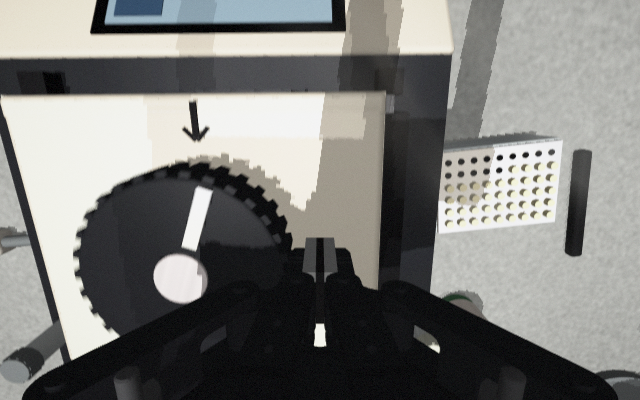

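```bash
python3 -c "
from h import *
mk((180,278),(204,189),.2295)"
python3 -m inch '[[[0.005,0.003,0],[0,0,0]],[[0.010,0.003,0],[0,0,0]],[[0.0213,0.0015,0],[0,0,0]],[[0.0316,-0.003,0],[0,0,0]],[[0.0405,-0.0095,0],[0,0,0]],[[0.0473,-0.0185,0],[0,0,0]],[[0.0515,-0.029,0],[0,0,0]],[[0.053,-0.040,0],[0,0,0]],[[0.053,-0.050,0],[0,0,0]]]' |tail -2|head -1;  python3 - <<'E'
from h import *
st(); snap('top','t5.png');I=cv2.imread('pics/t5.png');cv2.imwrite('pics/t5z.png',cv2.resize(I[120:310,200:420],None,fx=3.6,fy=3.1,interpolation=2))
E
```

```text
centre [0.5776 0.0962 0.2295] r 0.0403 angle 5.941845320215474
force: [-6.9, -0.2, 4.8]
t 8.50 u(mm) [-54.7   4.3 227.2] F(cyc) [-6.8  0.7  4.8] w 0.0000
rot err in tool deg [ 0.   -0.22 -0.02] q [ 0.02  0.03  1.79 -0.    1.33 -1.68]
```

View pics/t5z.png

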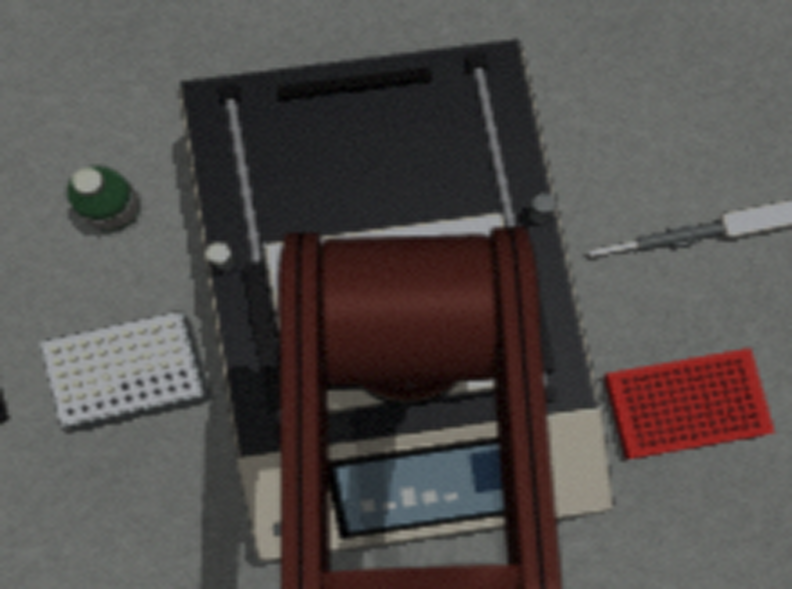

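Run:
```python
from h import *
snap('scene','s5.png');I=cv2.imread('pics/s5.png');cv2.imwrite('pics/s5z.png',cv2.resize(I[150:240,270:390],None,fx=6,fy=6,interpolation=2))
```

```text
(no output)
```

View pics/s5z.png

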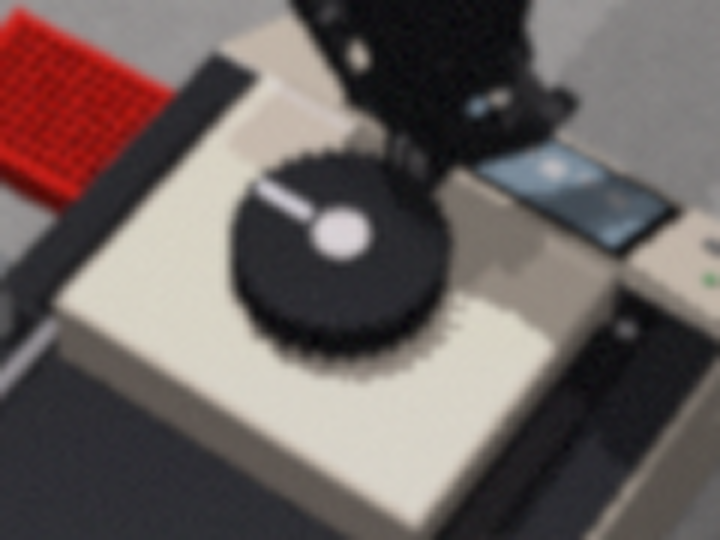

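```bash
cat >> h.py <<'E'
def mks(n,c,m,z):
    a=onz(n,c,z);d=onz(n,m,z)-a
    print('centre',np.round(a,4),'r',round(float(np.hypot(*d[:2])),4),'angle',(np.arctan2(d[1],d[0])-(YAW+np.pi))%(2*np.pi))
E
python3 -c "
from h import *
mks('scene',(270+342/6,150+233/6),(270+258/6,150+183/6),.2303)"
python3 -m inch '[[[0,-0.009,0],[0,0,0]],[[0,-0.018,0],[0,0,0]],[[-0.0015,-0.029,0],[0,0,0]],[[-0.006,-0.040,0],[0,0,0]],[[-0.0125,-0.0485,0],[0,0,0]],[[-0.0215,-0.0555,0],[0,0,0]],[[-0.032,-0.060,0],[0,0,0]],[[-0.043,-0.061,0],[0,0,0]],[[-0.053,-0.061,0],[0,0,0]]]' |tail -2|head -1;  python3 - <<'E'
from h import *
st(); snap('wrist','w6.png')
E
```

```text
centre [0.5792 0.0986 0.2303] r 0.0416 angle 1.5795113223243442
force: [-1.8, -1.1, 1.0]
t 9.72 u(mm) [  0.8 -55.8 227.1] F(cyc) [-1.9 -0.8  1. ] w 0.0003
rot err in tool deg [-0.02 -0.03  0.02] q [-0.07  0.16  1.65 -0.    1.34 -1.77]
```

View pics/w6.png

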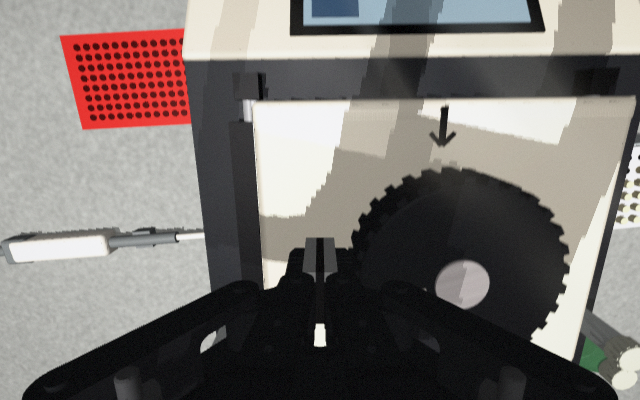

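Run:
```python
from h import *
snap('scene','s6.png');I=cv2.imread('pics/s6.png');cv2.imwrite('pics/s6z.png',cv2.resize(I[150:240,270:390],None,fx=6,fy=6,interpolation=2))
```

```text
(no output)
```

View pics/s6z.png

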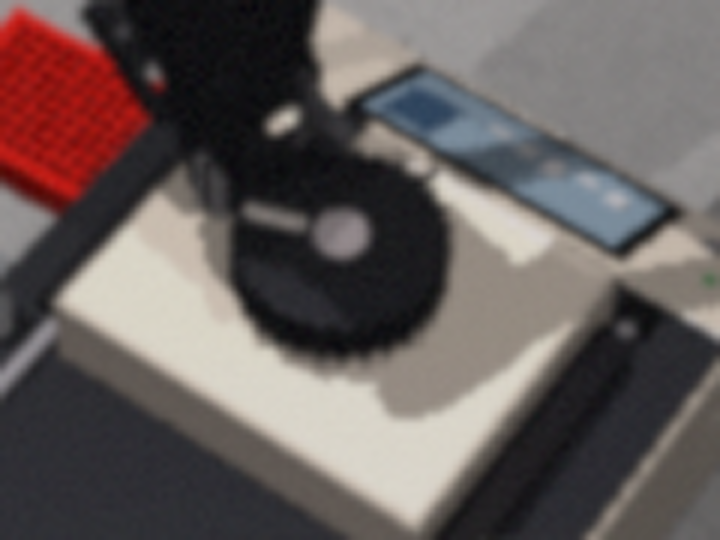

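```bash
python3 -m inch '[[[0,0.003,0],[0,0,0]],[[-0.005,0.003,0],[0,0,0]],[[-0.010,0.003,0],[0,0,0]],[[-0.021,0.0045,0],[0,0,0]],[[-0.0310,0.0085,0],[0,0,0]],[[-0.040,0.0155,0],[0,0,0]],[[-0.0465,0.0245,0],[0,0,0]],[[-0.051,0.0345,0],[0,0,0]],[[-0.0525,0.0455,0],[0,0,0]]]' |tail -2|head -1; sed -i 's/C=np.array(\[.581,.0932\])/C=np.array([.581,.0955])/' h.py;  python3 - <<'E'
from h import *
st(); snap('wrist','w7.png')
E
```

```text
force: [7.3, -1.3, -1.3]
t 10.95 u(mm) [ 54.3 -12.  227.9] F(cyc) [ 7.1 -2.3 -1.3] w -0.0002
rot err in tool deg [-0.03  0.26  0.01] q [ 0.02  0.28  1.51  0.    1.35 -1.69]
```

View pics/w7.png

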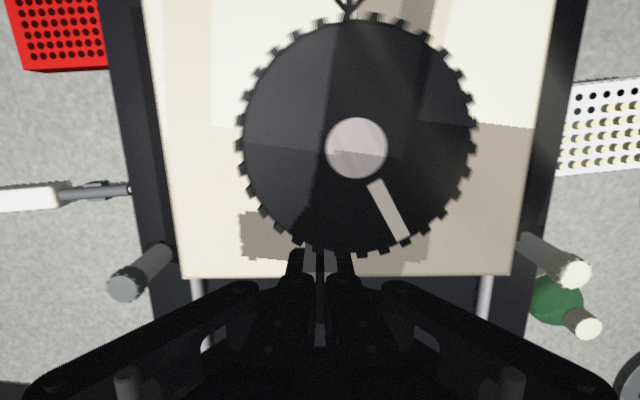

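```bash
python3 -c "
from h import *
mk((356,147),(404,240),.2308)"
python3 -m inch '[[[0,0.008,0],[0,0,0]],[[0,0.017,0],[0,0,0]],[[0,0.026,0],[0,0,0]],[[0.0015,0.037,0],[0,0,0]],[[0.0057,0.047,0],[0,0,0]],[[0.0125,0.056,0],[0,0,0]],[[0.021,0.063,0],[0,0,0]],[[0.0315,0.067,0],[0,0,0]],[[0.0425,0.0685,0],[0,0,0]],[[0.0425,0.0685,0],[0,0,0]]]' |tail -2|head -1;  python3 - <<'E'
from h import *
st(); snap('wrist','w8.png')
E
```

```text
centre [0.5791 0.099  0.2308] r 0.042 angle 3.6472327457746903
force: [-1.4, 8.0, 0.7]
t 12.25 u(mm) [  8.4  58.  227.5] F(cyc) [-0.3  8.1  0.7] w -0.0001
rot err in tool deg [ 0.2  -0.03  0.05] q [ 0.13  0.18  1.62  0.    1.34 -1.58]
```

View pics/w8.png

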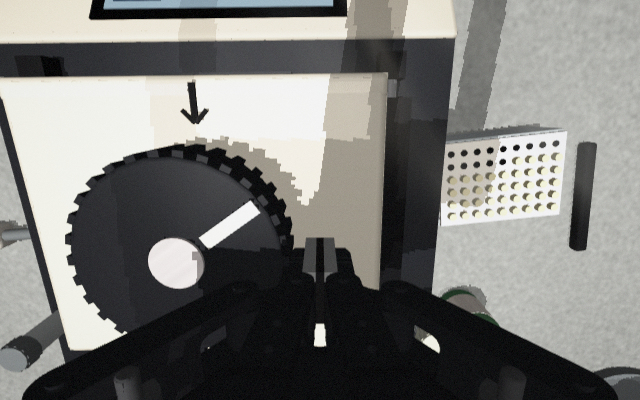

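```bash
python3 -c "
from h import *
mk((176,263),(256,205),.2316)"
python3 -m inch '[[[0.005,0,0],[0,0,0]],[[0.010,0,0],[0,0,0]],[[0.015,0,0],[0,0,0]],[[0.020,0,0],[0,0,0]],[[0.020,0,0],[0,0,0]]]' |tail -2|head -1;  python3 - <<'E'
from h import *
st(); snap('wrist','w9.png')
E
```

```text
centre [0.58   0.0964 0.2316] r 0.0413 angle 5.341489959777105
force: [-3.6, 7.5, 2.2]
t 12.93 u(mm) [-11.8  57.8 227.5] F(cyc) [-2.6  7.9  2.2] w 0.0002
rot err in tool deg [ 0.19 -0.09  0.04] q [ 0.13  0.14  1.67  0.    1.34 -1.58]
```

View pics/w9.png

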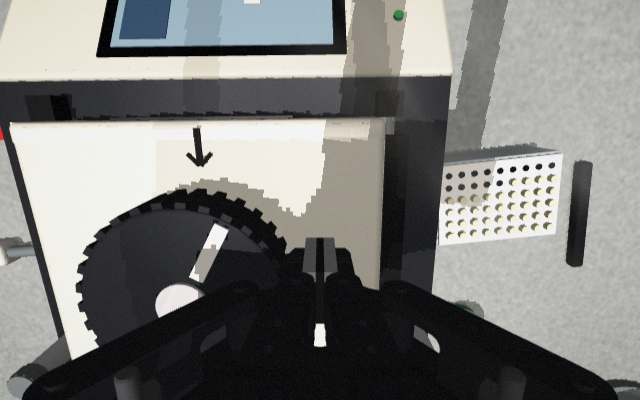

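```bash
python3 -c "
from h import *
mk((180,302),(219,228),.2317)"
python3 -m inch '[[[0.0055,-0.0003,0],[0,0,0]],[[0.011,-0.0014,0],[0,0,0]],[[0.015,-0.0027,0],[0,0,0]],[[0.0185,-0.0042,0],[0,0,0]],[[0.0185,-0.0042,0],[0,0,0]]]' |tail -2|head -1;  python3 - <<'E'
from h import *
st(); snap('wrist','w10.png')
snap('scene','s10.png');I=cv2.imread('pics/s10.png');cv2.imwrite('pics/s10z.png',cv2.resize(I[150:240,270:390],None,fx=6,fy=6,interpolation=2))
E
```

```text
centre [0.5776 0.0955 0.2317] r 0.0378 angle 5.758995505162875
force: [-1.4, 0.1, 2.1]
t 13.60 u(mm) [-29.2  51.3 227.2] F(cyc) [-1.3  0.3  2.1] w 0.0001
rot err in tool deg [-0.02 -0.04 -0.02] q [ 0.12  0.09  1.72 -0.    1.33 -1.59]
```

View pics/w10.png

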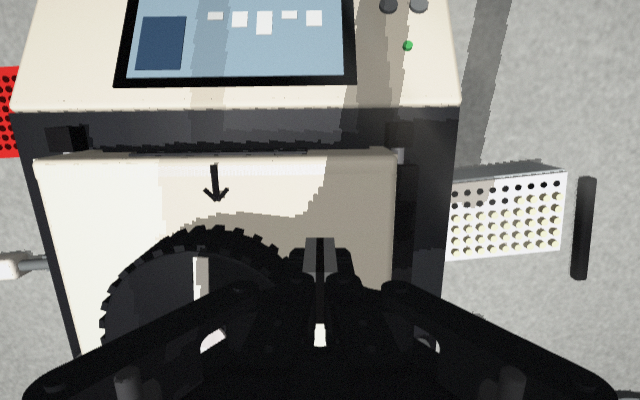

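View pics/s10z.png

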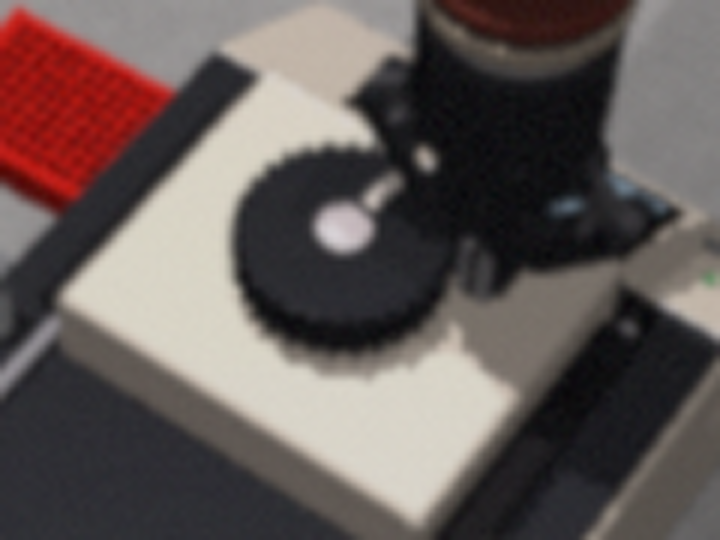

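```bash
python3 -m inch '[[[0.005,0.012,0],[0,0,0]],[[0.005,0.02,-0.03],[0,0,0]],[[0.0,0.06,-0.07],[0,0,0]],[[-0.0,0.12,-0.1],[0,0,0]],[[-0.0,0.17,-0.1],[0,0,0]]]' |tail -2|head -1;  python3 - <<'E'
from h import *
st()
snap('top','t11.png');I=cv2.imread('pics/t11.png');cv2.imwrite('pics/t11z.png',cv2.resize(I[170:280,260:370],None,fx=5,fy=5,interpolation=2))
snap('scene','s11.png');I=cv2.imread('pics/s11.png');cv2.imwrite('pics/s11z.png',cv2.resize(I[150:240,270:390],None,fx=6,fy=6,interpolation=2))
E
```

```text
force: [0.8, -0.0, -0.6]
t 14.32 u(mm) [-27.7 223.9 330.8] F(cyc) [ 0.7 -0.1 -0.6] w 0.0000
rot err in tool deg [ 0.08  0.34 -0.03] q [ 0.41  0.14  1.47 -0.    1.52 -1.29]
```

View pics/t11z.png

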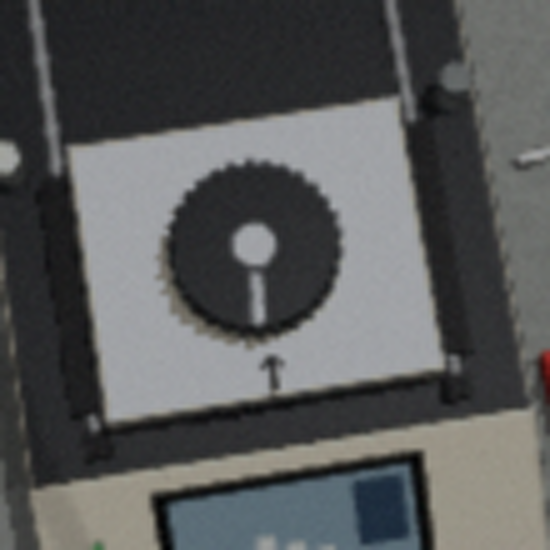

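View pics/s11z.png

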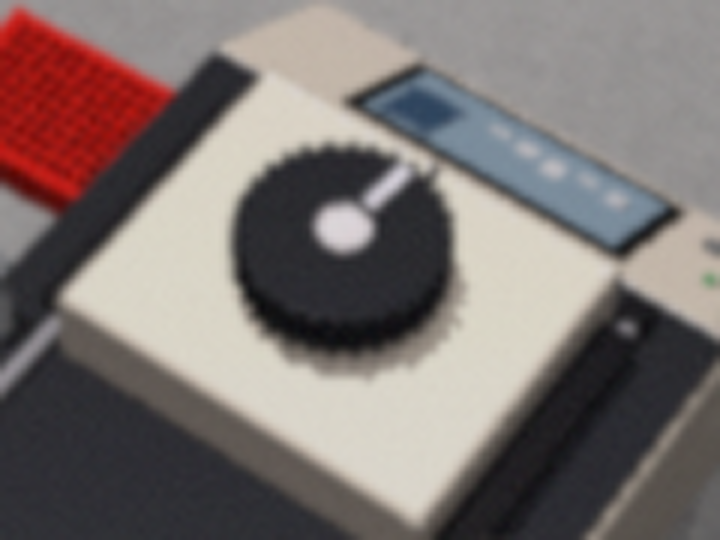

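```bash
python3 -c "
from h import *
s=lambda u,v:(270+u/6,150+v/6)
t=lambda u,v:(260+u/5,170+v/5)
mks('scene',s(345,228),s(407,162),.232)
mks('top',t(255,245),t(259,325),.232)
a=onz('top',t(255,245),.232); i=onz('top',t(273,370),.195); d=i-a; print('index', (np.arctan2(d[1],d[0])-(YAW+np.pi)))
"
```

```text
centre [0.5774 0.0985 0.232 ] r 0.0419 angle 6.256105121998267
centre [0.579  0.0942 0.232 ] r 0.0411 angle 6.187955276434652
index -6.27305562804683
```

```bash
python3 -c "
from h import *
delta(-.1,0,.33)"
```

```text
t 14.43 u(mm) [-29.5 227.1 327.9] F(cyc) [ 0.1 -0.5  0. ] w 0.0003
rot err in tool deg [0.12 0.07 0.31] q [ 0.42  0.15  1.47  0.    1.52 -1.29]
tool delta mm [  71.7 -226.7   -2.7]
```

```bash
python3 -m inch '[[[0.014,-0.045,0],[0,0,0]],[[0.028,-0.09,0],[0,0,0]],[[0.042,-0.135,0],[0,0,0]],[[0.056,-0.18,0],[0,0,0]],[[0.0705,-0.226,0],[0,0,0]],[[0.0705,-0.226,0],[0,0,0]],[[0.0705,-0.226,0],[0,0,0]]]' |tail -2|head -1;  python3 -c "
from h import *
delta(-.1,0,.204)"
```

```text
force: [0.0, -0.6, 0.3]
t 15.30 u(mm) [-99.3  -4.2 327.1] F(cyc) [-0.  -0.6  0.3] w 0.0001
rot err in tool deg [ 0.01  0.   -0.04] q [-0.   -0.15  1.77  0.    1.52 -1.71]
tool delta mm [  0.7   4.2 123.1]
```

```bash
python3 -m inch '[[[0.001,0.004,0.04],[0,0,0]],[[0.001,0.004,0.08],[0,0,0]],[[0.001,0.004,0.11],[0,0,0]],[[0.001,0.004,0.123],[0,0,0]],[[0.001,0.004,0.123],[0,0,0]]]' |tail -2|head -1;  python3 - <<'E'
from h import *
st(); snap('wrist','w12.png')
E
```

```text
force: [0.2, -0.1, 1.4]
t 15.93 u(mm) [-100.5    0.5  203.7] F(cyc) [ 0.2 -0.1  1.4] w 0.0002
rot err in tool deg [ 0.01 -0.09  0.07] q [ 0.01 -0.07  1.93  0.    1.28 -1.7 ]
```

View pics/w12.png

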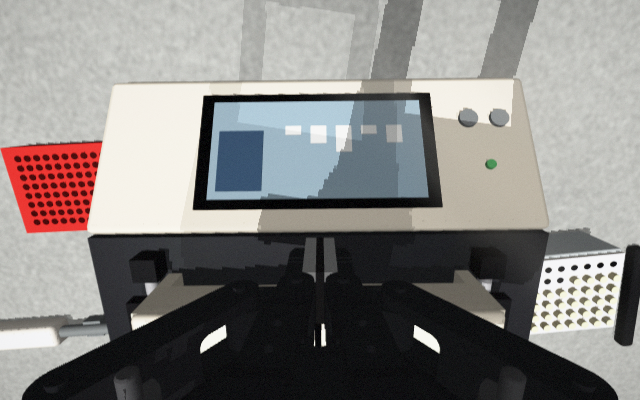

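```bash
python3 -m inch '[[[-0.005,0,0],[0,0,0]],[[-0.010,0,0],[0,0,0]],[[-0.014,0,0],[0,0,0]],[[-0.018,0,0],[0,0,0]],[[-0.022,0,0],[0,0,0]],[[-0.027,0,0],[0,0,0]],[[-0.032,0,0],[0,0,0]],[[-0.038,0,0],[0,0,0]]]' |tail -2|head -1;  python3 - <<'E'
from h import *
st(); snap('scene','s13.png')
E
```

```text
force: [-7.3, 0.6, 6.8]
t 16.98 u(mm) [-63.2  -0.  204.6] F(cyc) [-7.1  1.5  6.8] w 0.0001
rot err in tool deg [ 0.03 -0.19  0.01] q [ 0.02  0.03  1.83  0.    1.29 -1.69]
```

View pics/s13.png

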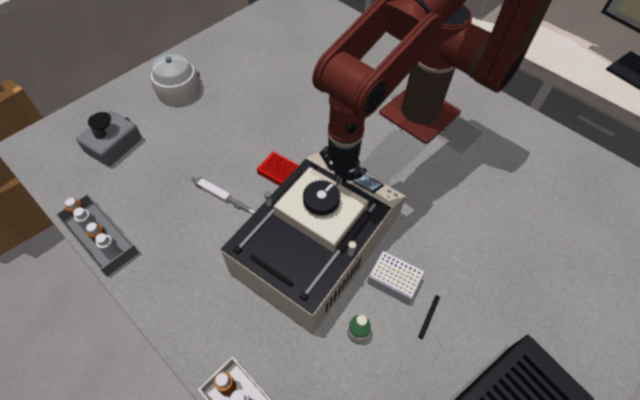

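```bash
python3 -m inch '[[[-0.008,0,0],[0,0,0]],[[-0.016,0,0],[0,0,0]],[[-0.024,0,0],[0,0,0]],[[-0.032,0,0],[0,0,0]],[[-0.040,0,0],[0,0,0]],[[-0.048,0,0],[0,0,0]],[[-0.056,0,0],[0,0,0]],[[-0.064,0,0],[0,0,0]],[[-0.072,0,0],[0,0,0]],[[-0.080,0,0],[0,0,0]],[[-0.088,0,0],[0,0,0]],[[-0.094,0,0],[0,0,0]]]' |tail -2|head -1;  python3 -c "
from h import *
st()"; python3 -m inch '[[[-0.003,0,0],[0,0,0]],[[-0.006,0,0],[0,0,0]],[[-0.009,0,0],[0,0,0]],[[-0.009,0,0],[0,0,0]]]' |tail -2|head -1;  python3 -c "
from h import *
st()"
```

```text
force: [-8.1, 3.8, 4.5]
t 18.52 u(mm) [ 30.8   0.9 204.2] F(cyc) [-7.5  4.8  4.5] w 0.0001
rot err in tool deg [ 0.11 -0.2   0.03] q [ 0.03  0.25  1.59  0.    1.31 -1.67]
force: [-5.4, 2.5, 2.5]
t 19.02 u(mm) [ 39.9   0.7 204. ] F(cyc) [-5.   3.2  2.5] w -0.0001
rot err in tool deg [ 0.09 -0.16  0.03] q [ 0.04  0.27  1.56  0.    1.31 -1.67]
```

```bash
for i in 1 2 3; do python3 -m inch '[[[-0.0015,0,0],[0,0,0]],[[-0.003,0,0],[0,0,0]],[[-0.003,0,0],[0,0,0]]]' |tail -2|head -1;  python3 -c "
from h import *
st()"|head -1; done
```

```text
force: [-6.9, 3.8, 3.5]
t 19.40 u(mm) [ 42.7   0.7 204.1] F(cyc) [-6.3  4.7  3.5] w 0.0002
force: [-17.0, 1.8, 10.3]
t 19.77 u(mm) [ 43.3   0.7 204. ] F(cyc) [-16.6   4.1  10.3] w -0.0000
force: [-29.9, -1.7, 17.1]
t 20.15 u(mm) [ 43.5   0.7 204. ] F(cyc) [-29.9   2.3  17.1] w 0.0000
```

At the stop: the force climbs and the position holds. Backing off, lifting clear and checking.

```bash
python3 -m inch '[[[0.010,0,0],[0,0,0]],[[0.022,0,0],[0,0,0]],[[0.034,0,0],[0,0,0]],[[0.034,0,-0.05],[0,0,0]],[[0.034,0.03,-0.11],[0,0,0]],[[0.034,0.09,-0.14],[0,0,0]],[[0.04,0.15,-0.14],[0,0,0]],[[0.06,0.20,-0.14],[0,0,0]],[[0.08,0.25,-0.14],[0,0,0]],[[0.08,0.25,-0.14],[0,0,0]]]' |tail -2|head -1;  python3 - <<'E'
from h import *
st()
snap('top','t14.png');I=cv2.imread('pics/t14.png');cv2.imwrite('pics/t14z.png',cv2.resize(I[120:310,200:420],None,fx=3.6,fy=3.1,interpolation=2))
cv2.imwrite('pics/t14k.png',cv2.resize(I[130:240,260:370],None,fx=5,fy=5,interpolation=2))
snap('scene','s14.png')
E
```

```text
force: [1.3, 0.7, 0.0]
t 21.40 u(mm) [-32.2 253.1 344.4] F(cyc) [1.4 0.6 0. ] w 0.0001
rot err in tool deg [0.06 0.   0.3 ] q [ 0.46  0.16  1.42  0.    1.55 -1.25]
```

View pics/t14z.png

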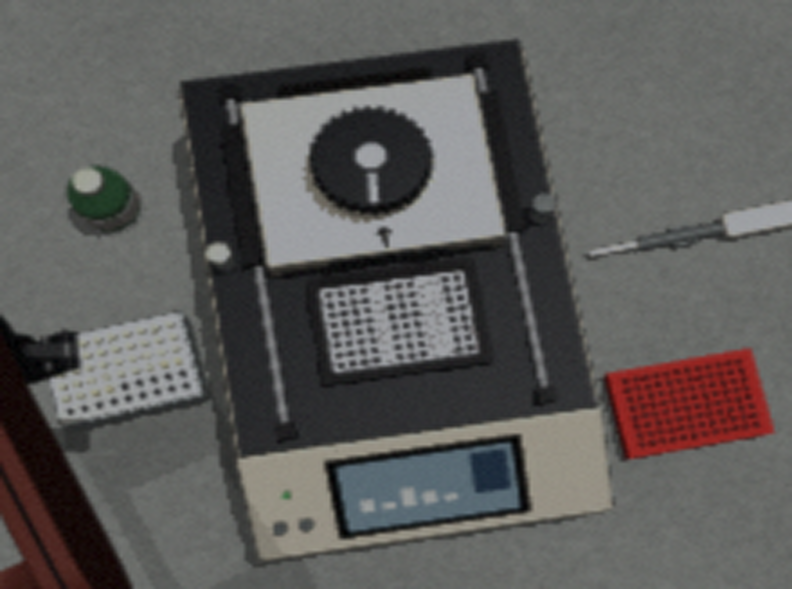

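View pics/t14k.png

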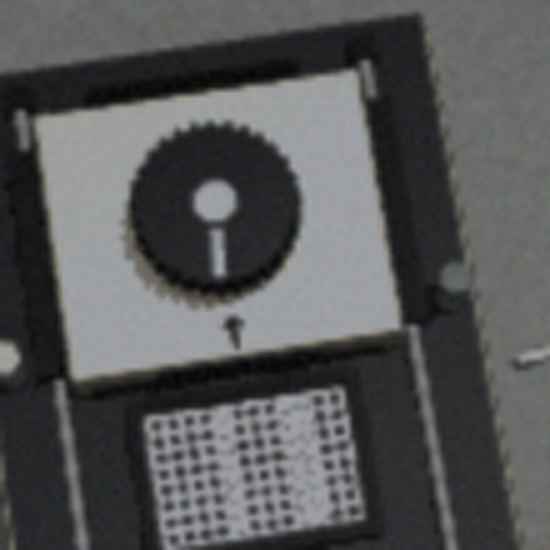

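View pics/s14.png

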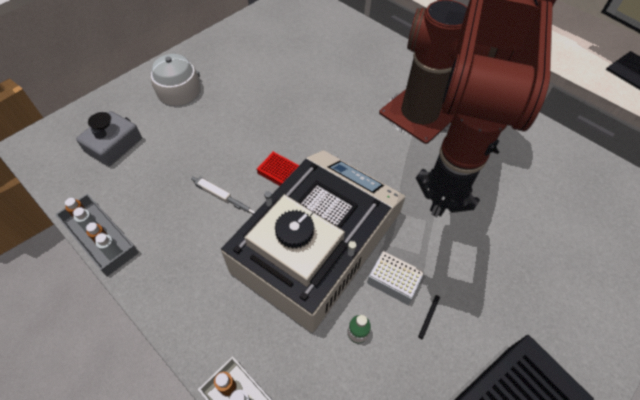

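Run:
```python
from h import *
t=lambda u,v:(260+u/5,130+v/5)
mks('top',t(215,201),t(220,277),.232)
a=onz('top',t(215,201),.232); print('cover shift',(a[:2]-onz('top',(260+255/5,170+245/5),.232)[:2])@ex)
A=cv2.imread('pics/top0.png').astype(int);B=cv2.imread('pics/t14.png').astype(int)
for n,(x,y) in dict(va=(263,201),vb=(350,187),tip=(236,240),rack=(391,250),pip=(410,190),reag=(227,183),mark=(196,236)).items():
    print(n,abs(A-B)[y-8:y+9,x-8:x+9].mean().round(1))
```

```text
centre [0.7084 0.1137 0.232 ] r 0.041 angle 6.205724366680039
cover shift 0.13078000522243027
va 14.2
vb 8.5
tip 11.6
rack 6.2
pip 10.9
reag 6.7
mark 54.7
```

```bash
python3 -c "
from plant import ctrl
print(ctrl.sign_off())"
```

```text
the job is handed in; nothing more can be done
None
```

I opened the cycler and handed the job in at about 21 s. The knob is at its mark for the second time and the cover is at its rear stop. The system reported no verdict.

- **Knob:** I rolled the closed fingertips round the rim counter-clockwise, from about 4.0 rad to about 12.5 rad. The top camera put it at 12.49 rad after the push. Before the push, the scene and top cameras read 12.54 and 12.47, so they differ by about 0.07 rad. All of these are well inside the allowed 0.35 rad.
- **Cover:** I pushed it straight back until the force rose from about 7 N to 30 N with almost no further movement. The top camera shows it moved 131 mm.
- **Lab ware:** By eye, all seven pieces stand where they did at the start. A pixel check of the top picture flagged the marker, where the arm or its shadow covers that spot. The scene camera shows it in place.
- **Robot:** The arm is clear and touching nothing.

**What went wrong on the way:**
- **Typing slip:** I typed the first move in millimetres instead of metres. The per-row limit capped it, so it caused only an extra lift.
- **Finger slip:** The finger slipped on the knob's right side because my estimate of the knob's centre was about 2 mm off. I corrected the estimate and carried on.

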